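Rock the dispenser bottle until the stuck lemon drops out

TASK

A lemon is stuck in the neck of the upside-down clear bottle that hangs in the tilting stand. Rock the bottle side to side by the grip on top, well over to each side, until the lemon drops out into the tray below; then let go and leave the bottle standing upright, without disturbing the things around it.

Things in the scene. Friction and masses are not known exactly. Their poses are not given: they have to be found in the camera images.
- stand: Fixed steel stand: base 200 x 240 mm with an open tray (inside 144 x 208 mm, floor 12 mm, rim 50 mm above the worktop) and two slim posts, front and back, that carry the bottle's hinge. Origin: centre of the base's underside, on the worktop. x is parallel to the hinge axis, which passes 125 mm above the origin; y is the side-to-side direction (+y left as the robot sees it); z up.
- bottle (a joint): Side-to-side tilt of the bottle, rad: 0 upright, positive when its top leans to the stand's -y side, negative to +y; end stops at -0.5 and +0.5. A damped spring (about 2 Nm/rad, some 5 N at the grip when fully over) brings it back upright by itself within about 2 s of being let go.
- grip (a point): Point in the black upright grip on top of the bottle: 60 mm long along the stand's x, 18 mm thick along the side-to-side direction (stand's y), standing 64 mm clear of the cap. The point lies on its centre line 15 mm below its top and 190 mm above the hinge axis, and swings with the bottle.
- mouth (a point): Centre of the mouth of the clear flat-sided bottle, which hangs mouth down, 105 mm above the worktop: 94 mm deep (stand's x); neck 108 mm wide (y) up to 220 mm above the worktop, then a body 160 mm wide with a grey closed top (104 x 170 mm) at 266 mm.
- lemon_center (a point): Centre of the yellow lemon, 78 x 55 x 56 mm, 0.1 kg. It starts in the neck, 208 mm up, on the upper of two grey ribs sloping 14 degrees down to their walls: upper rib on the +y wall, lower on the -y wall, 62 mm below. Tilt well over (0.4 rad or more, about 1 s) to -y: it rolls down onto the lower rib; then as far to +y: it falls out of the mouth.
- scale: Bystander: flat white kitchen scale, 215 x 165 x 20 mm, left of the stand. Origin at the centre of its underside.
- tomato_center (a point): Bystander: red tomato, 74 x 72 x 69 mm, right of the stand. Its centre.
- tub: Bystander: clear tub with a green lid, 104 x 149 x 62 mm, right of the stand. Origin at the centre of its underside.

How it is judged:
By the outcome, as a careful person would: the job done as asked, in the order asked, and still so for the second after the job is handed in, with the robot touching nothing.
It also fails if it takes over 42 s, if anything falls off the work surface, if the arm or the gripper's body presses on something with over 40 N, if the wrist force passes 120 N, or if a joint passes its speed limit or range.

ROBOT

A 6-joint arm with a two-finger parallel gripper is mounted at the origin on a cart in front of the work surface, level with it; the furniture and walls round the work are solid. World frame = base frame: x ahead of the robot, y to its left, z up, the work surface at z = 0. Lengths are in m, angles in rad, forces in N, time in s.
With the tool pointing down it reaches from about 0.25 to 0.775 m from the base axis. Payload 4 kg.
Tool frame: the origin (TCP) lies between the finger pads; the fingertips stand 25 mm ahead of it and the grasp point (between the pads) lies 6 mm ahead of it (robot.tip_reach is the z of the fingertips in the tool frame, in m); z points along the fingers, y is the line along which they close (so a half turn about z gives the same grasp; the last joint's range is limited). The gripper opens to 94 mm and grips with 3 to 60 N. Pads are 16 mm wide; open, the fingers measure 119 mm over their backs; the gripper's body (75 mm by 177 mm) begins 78 mm behind the grasp point.
Start: joints at [1.189, 0.087, 1.371, -0, 1.684, -0.103], TCP at [0.151, 0.529, 0.195] pointing down, gripper open.
Joint ranges: [-3.1, 3.1], [-0.76, 2.03], [0.27, 2.55], [-1.08, 4.22], [0.17, 2.65], [-2.57, 2.57]. Speed limits (rad/s): [2.79, 2.79, 3.14, 3.14, 3.14, 3.14].

INTERFACE

Orientations are given as [roll, pitch, yaw] about the fixed x, y, z axes, in that order (R = Rz(yaw) Ry(pitch) Rx(roll)).
In Python, from bench import robot gives the robot as it stands. The module is installed in compiled form; this text tells all that it offers.
- The arm moves only by the shell command python3 -m handwheel 'ROWS'. ROWS is JSON, a list of rows, each a list of 3 entries, a list of its own where there are three numbers: the turn, a rotation vector about the world's x, y, z in units of 90 degrees (1.0 is 90 degrees), then the shift along the world's x, y, z in units of 0.05 m (1.0 is 0.05 m), then the closure, from 0 (fully open) to 1 (shut). A call has 1 to 5 rows; each row shifts and turns the commanded pose from where the row before left it; what a row does not reach is not made up. A row lasts 1/10 s, in which the tool goes at most 50 mm and 8.59 degrees, less where a joint would pass 70% of its speed; a pose out of reach is approached as far as the arm can. A call with a number of a shift or a turn outside -1 to 1 is refused whole. A call with a gripper value outside its range is refused whole. The fingers move at their own pace and stop on an object; the grip force is fixed at half the most. Time passes only in rows, so rows that do not move let the fingers close. It gives the time, the measured TCP pose, the force, the opening and the grip force at its end, in the units of the state.
- robot.get_obs(): the state, without advancing time (a new reading comes with each control period).
- robot.snapshot(name): name is "scene" or "top"; returns (picture, depth): 480x640x3 uint8, red, green, blue; 480x640 float32, m along the optical axis (not along the pixel's ray), 0 where there is no reading.
- robot.calibration(name): a dict with "mtx" (3x3 intrinsics, pixels), "extrinsics" (4x4, takes a point from camera to world coordinates). Camera axes: x right, y down, z forward; pixel columns grow to the right and rows downward; lengths in m; the calibration is good to about 2 mm. A picture is of the moment at which its call begins. calibration takes no time and is no camera call.
- robot.close_job(): hands the job in; it is judged then, once.
Trained networks look in the newest picture that a camera, given by its name, has taken for a name from the list of things; names that differ only in an ending like _2 or _b are one class to them, and where a whole thing is asked for, a point or a joint stands for the part that bears it (a point fixed in the world has none). Each returns a list of dicts, best first, with "p" (0 to 1); they miss things now and then, are a little off and sometimes report something else, mostly with a low value. They report only what shows in the picture. A call takes as long as a camera call.
- robot.boxes_of(query, camera): "bbox" ([left, top, right, bottom] in pixels, round what is visible of it).
The state is a dict: "time": time; "joint_positions": joint angles; "qvel": joint speeds; "joint_torque": joint torques, N m; "tool_pos": TCP position; "ee_rot": TCP orientation; "wrist_force": force on the tool from outside, world axes, zero at the start; "wrist_torque": the same for the moment, N m; "width": finger opening in m; "finger_force": force on a finger pad.
Only numpy, scipy, OpenCV 4.12 (cv2) and the standard library are available. Lean on these libraries where they do the work, as an engineer would, in place of code of your own. Each camera call takes 0.05 s, during which the arm holds its last target. There are 200 camera calls.

## Working session

There is one attempt and no reset: what is moved stays moved. The work goes in short steps, Python scripts to look and compute and a shell command to move; the robot and the scene stay as the last step left them, time stands still between calls to the robot, and variables do not carry over. Pictures are saved under pics/ and viewed, at most 10 in all, crops included, and the job is handed in when it is done.

```bash
mkdir -p pics; cat > h.py <<'E'
from bench import robot
import numpy as np, cv2
def snap(n,f=None):
    p,d=robot.snapshot(n)
    if f: cv2.imwrite('pics/'+f,p[:,:,::-1])
    c=robot.calibration(n);K=np.array(c['mtx']);T=np.array(c['extrinsics'])
    v,u=np.mgrid[:480,:640]
    P=np.stack([(u-K[0,2])/K[0,0]*d,(v-K[1,2])/K[1,1]*d,d],-1)
    W=P@T[:3,:3].T+T[:3,3]; W[d==0]=np.nan
    return p,d,W
E
python3 - <<'E'
from h import *
np.set_printoptions(precision=4,suppress=True)
o=robot.get_obs();print(o)
for n in('scene','top'):
    p,d,W=snap(n,n+'1.png'); print(n,robot.calibration(n)['extrinsics'])
    for q in('stand','bottle','grip','lemon_center','scale','tomato_center','tub'):
        for b in robot.boxes_of(q,n)[:2]: print(q,b)
E
```

```text
{'time': 0.0, 'joint_positions': array([ 1.1889,  0.0879,  1.3722, -0.    ,  1.6836, -0.1031]), 'qvel': array([ 0.    ,  0.0003,  0.0002, -0.0021,  0.0012,  0.0001]), 'joint_torque': array([  0.0002, -34.0177, -30.2427,   0.0717,   0.0329,  -0.0002]), 'tool_pos': array([0.1512, 0.5282, 0.1938]), 'ee_rot': array([-3.1394, -0.0002,  2.8627]), 'wrist_force': array([-0.4064,  0.1192,  0.2409]), 'wrist_torque': array([ 0.0179,  0.0287, -0.0853]), 'finger_force': 0.0, 'width': 0.0943188786532938}
scene [[-0.6377 -0.3266  0.6976 -0.6638]
 [-0.7703  0.2667 -0.5792  0.986 ]
 [ 0.0031 -0.9067 -0.4217  0.9084]
 [ 0.      0.      0.      1.    ]]
stand {'bbox': [302.8, 207.2, 387.9, 304.0], 'p': 0.87}
bottle {'bbox': [394.9, 232.6, 416.0, 251.3], 'p': 0.7}
bottle {'bbox': [323.5, 211.0, 375.6, 263.0], 'p': 0.67}
grip {'bbox': [322.1, 207.3, 374.0, 264.4], 'p': 0.95}
scale {'bbox': [165.0, 327.8, 248.6, 387.5], 'p': 0.56}
tomato_center {'bbox': [324.0, 205.1, 370.5, 262.1], 'p': 0.56}
tomato_center {'bbox': [395.5, 235.1, 415.3, 250.1], 'p': 0.53}
tub {'bbox': [423.4, 236.1, 463.6, 264.4], 'p': 0.6}
top [[-0.4372 -0.8601  0.2628  0.1869]
 [-0.8993  0.4202 -0.121   0.1461]
 [-0.0064 -0.2893 -0.9572  1.3315]
 [ 0.      0.      0.      1.    ]]
stand {'bbox': [295.5, 180.3, 390.2, 284.9], 'p': 0.9}
bottle {'bbox': [308.9, 182.1, 383.6, 253.9], 'p': 0.25}
grip {'bbox': [308.6, 182.7, 383.9, 253.2], 'p': 0.81}
scale {'bbox': [142.7, 292.4, 214.1, 378.1], 'p': 0.96}
tomato_center {'bbox': [419.1, 168.4, 442.3, 195.0], 'p': 0.8}
tub {'bbox': [444.9, 185.4, 494.6, 227.1], 'p': 0.97}
tub {'bbox': [309.4, 183.6, 383.0, 254.4], 'p': 0.69}
```

```bash
python3 - <<'E'
import cv2,numpy as np
a=cv2.imread('pics/scene1.png');b=cv2.imread('pics/top1.png')
A=cv2.resize(a[190:330,280:480],(800,560),interpolation=cv2.INTER_CUBIC);cv2.imwrite('pics/s1c.png',A)
B=cv2.resize(b[150:300,270:510],(800,500),interpolation=cv2.INTER_CUBIC);cv2.imwrite('pics/t1c.png',B)
E
```

```text
(no output)
```

View pics/s1c.png

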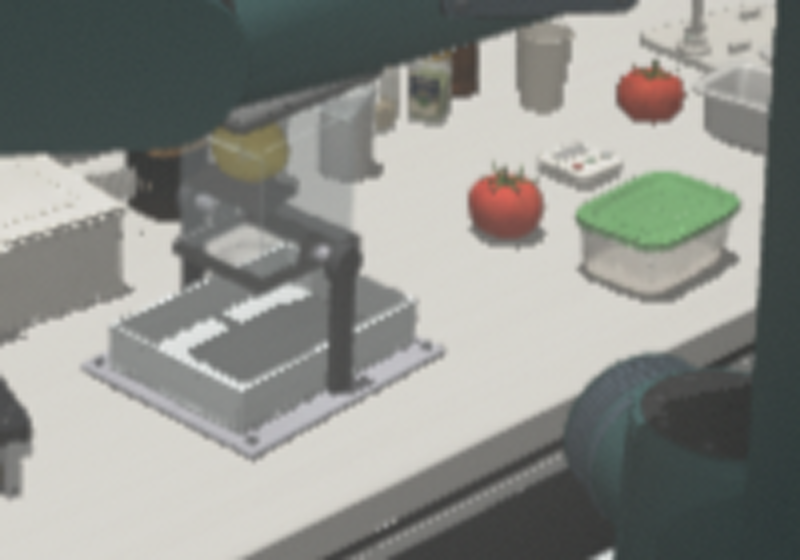

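View pics/t1c.png

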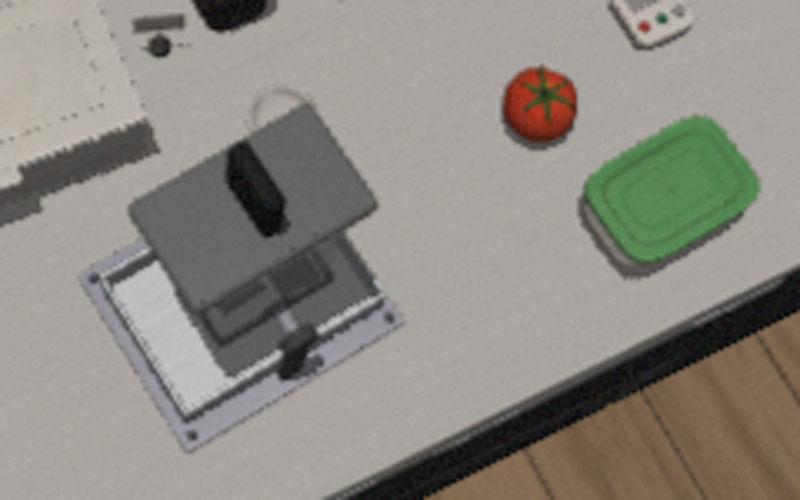

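View pics/scene1.png

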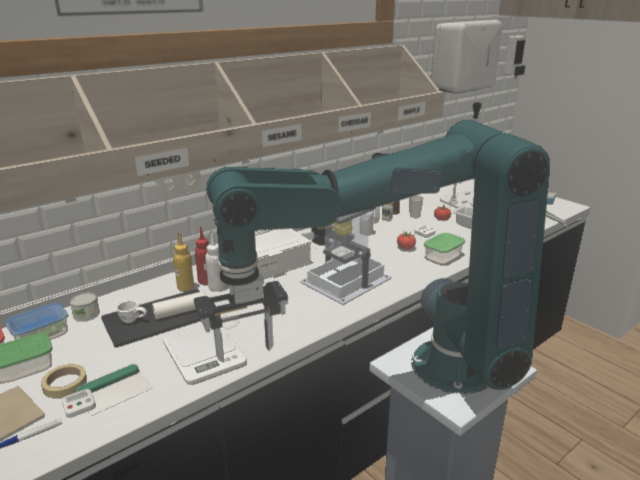

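The grip (top view, about x 255, y 188 in the crop) sits on the grey cap, and the lemon shows in the neck (crop 250,150). The gripper is clear, to the left over the scale. Next I measure poses from the top depth.

```bash
python3 - <<'E'
from h import *
np.set_printoptions(precision=4,suppress=True)
p,d,W=snap('top')
def rect(m,n):
    Q=W[m][:,:2].astype(np.float32);r=cv2.minAreaRect(Q*1000);print(n,len(Q),r,Q.mean(0))
reg=np.zeros((480,640),bool);reg[175:260,300:390]=1
z=W[...,2]
rect(reg&(z>.256)&(z<.275),'cap'); rect(reg&(z>.322)&(z<.34),'griptop'); rect(reg&(z>.29)&(z<.34),'grip')
print(np.nanmax(z[reg]))
r2=np.zeros_like(reg);r2[175:295,290:395]=1
rect(r2&(z>.042)&(z<.058),'rim'); rect(r2&(z<.06)&(z>.004),'base')
r3=np.zeros_like(reg);r3[165:198,417:445]=1; rect(r3&(z>.02),'tomato')
r4=np.zeros_like(reg);r4[183:230,442:498]=1; rect(r4&(z>.04),'tub')
# tall obstacles near
m=(z>.1)&(abs(W[...,0]-.45)<.35)&(abs(W[...,1]-.1)<.35)
n,l,s,c=cv2.connectedComponentsWithStats(m.astype(np.uint8))
for i in range(1,n):
    if s[i,4]>30:
        Q=W[l==i];print(s[i],Q.min(0),Q.max(0))
E
```

```text
cap 2221 ((514.1874389648438, -78.02604675292969), (105.60182189941406, 172.06727600097656), 5.912259578704834) [ 0.5099 -0.0744]
griptop 177 ((513.2412719726562, -77.25836181640625), (59.839202880859375, 19.765047073364258), 4.177737712860107) [ 0.5119 -0.0761]
grip 255 ((513.2109985351562, -77.00022888183594), (59.94628143310547, 19.760269165039062), 5.151965141296387) [ 0.5096 -0.0747]
0.3355727928253105
rim 295 ((563.5755004882812, -73.86048889160156), (277.08624267578125, 216.14939880371094), 5.50180721282959) [ 0.5133 -0.0508]
base 3228 ((533.716064453125, -92.76820373535156), (335.31500244140625, 393.3100280761719), 63.998191833496094) [ 0.4992 -0.056 ]
tomato 406 ((553.593505859375, -416.7792663574219), (68.04366302490234, 68.73604583740234), 55.31113815307617) [ 0.5518 -0.4132]
tub 1491 ((425.6610107421875, -476.7590026855469), (160.2962188720703, 153.56881713867188), 62.064090728759766) [ 0.4213 -0.4739]
[   67    55   314   154 12536] [ 0.7058 -0.25    0.4231] [0.8    0.4498 0.577 ]
[ 308  181   75   77 3152] [ 0.422  -0.1656  0.1006] [0.5731 0.0107 0.3356]
[180 190  29  33 524] [0.7195 0.2538 0.1003] [0.7999 0.3124 0.2038]
[158 201  18  14 160] [0.7851 0.336  0.101 ] [0.7999 0.3823 0.1602]
[383 368  25  12 153] [ 0.1    -0.0435  0.1467] [0.1181 0.0185 0.2064]
[ 146  445  135   35 2522] [0.1    0.2653 0.3045] [0.1806 0.45   0.593 ]
```

```bash
python3 -m handwheel '[[[0,0,0],[0,0,0.7],0],[[0,0,0],[0,0,1],0],[[0,0,0],[0,0,1],0],[[0,0,0],[0,0,1],0],[[0,0,0],[0,0,0.5],0]]'
for i in 1 2 3 4; do python3 -m handwheel '[[[0,0,0.012],[0.362,-0.605,0],0],[[0,0,0.012],[0.362,-0.605,0],0],[[0,0,0.012],[0.362,-0.605,0],0],[[0,0,0.012],[0.362,-0.605,0],0],[[0,0,0.012],[0.362,-0.605,0],0]]'; done
python3 -m handwheel '[[[0,0,0],[0,0,0],0]]'
python3 - <<'E'
from h import *
print(robot.get_obs()['joint_positions'])
E
```

```text
time: 1.35
tool_pos: [0.1514, 0.529, 0.4107]
ee_rot: [3.133, 0.001, 2.863]
wrist_force: [-0.8, 0.5, -0.3]
width: 0.0941
finger_force: 0.0
time: 1.85
tool_pos: [0.2423, 0.3763, 0.4051]
ee_rot: [3.141, 0.0, 2.958]
wrist_force: [0.8, -0.5, -0.6]
width: 0.0941
finger_force: 0.0
time: 2.35
tool_pos: [0.3328, 0.225, 0.4053]
ee_rot: [3.141, 0.001, 3.052]
wrist_force: [0.9, -0.2, 0.2]
width: 0.0941
finger_force: 0.0
time: 2.85
tool_pos: [0.4233, 0.0736, 0.4053]
ee_rot: [3.141, 0.001, -3.137]
wrist_force: [0.5, 0.5, 0.2]
width: 0.094
finger_force: 0.0
time: 3.35
tool_pos: [0.5139, -0.0776, 0.4051]
ee_rot: [3.142, 0.0, -3.043]
wrist_force: [0.5, 0.1, 1.0]
width: 0.0938
finger_force: 0.0
time: 3.45
tool_pos: [0.5149, -0.0795, 0.4026]
ee_rot: [3.141, -0.003, -3.048]
wrist_force: [0.7, 0.4, -0.3]
width: 0.0942
finger_force: 0.0
[-2.61502251e-01  8.07461546e-02  9.64664061e-01 -8.36596333e-04
  2.09954676e+00 -1.92637825e+00]
```

```bash
python3 -m handwheel '[[[0,0,0],[-0.02,0.04,-0.4],0],[[0,0,0],[0,0,-0.4],0],[[0,0,0],[0,0,-0.4],0],[[0,0,0],[0,0,-0.4],0],[[0,0,0],[0,0,0],0]]'
for i in 1 2; do python3 -m handwheel '[[[0,0,0],[0,0,0],1],[[0,0,0],[0,0,0],1],[[0,0,0],[0,0,0],1],[[0,0,0],[0,0,0],1],[[0,0,0],[0,0,0],1]]'; done
python3 - <<'E'
from h import *
snap('scene','g.png');snap('top')
a=cv2.imread('pics/g.png')
cv2.imwrite('pics/gc.png',cv2.resize(a[150:310,270:430],(600,600),interpolation=cv2.INTER_CUBIC))
c=np.array([.5137,-.077,.125]);y=.1
R=lambda q:cv2.Rodrigues(q*np.array([np.cos(y),np.sin(y),0]))[0]
for n in(4,8,9):
    for s in(1,-1):
        v=np.array([0,0,.196]);q=s*.46;p=0
        pts=[R(q*i/n)@v for i in range(n+1)]
        print(n,s,'turn',q/n/1.5708*np.array([np.cos(y),np.sin(y)]),'\n',np.round(np.diff(pts,axis=0)/.05,3))
E
```

```text
time: 3.95
tool_pos: [0.5109, -0.0731, 0.3221]
ee_rot: [3.139, -0.005, -3.043]
wrist_force: [0.3, -0.2, 0.9]
width: 0.094
finger_force: 0.0
time: 4.45
tool_pos: [0.5126, -0.0743, 0.3256]
ee_rot: [-3.141, 0.001, -3.043]
wrist_force: [-0.5, 0.1, -0.2]
width: 0.0574
finger_force: 0.0
time: 4.95
tool_pos: [0.5124, -0.0742, 0.3249]
ee_rot: [3.141, -0.0, -3.043]
wrist_force: [-1.0, 0.5, 0.0]
width: 0.0174
finger_force: 0.0
4 1 turn [0.07284535 0.00730891] 
 [[ 0.045 -0.448 -0.026]
 [ 0.044 -0.442 -0.077]
 [ 0.043 -0.43  -0.128]
 [ 0.041 -0.412 -0.176]]
4 -1 turn [-0.07284535 -0.00730891] 
 [[-0.045  0.448 -0.026]
 [-0.044  0.442 -0.077]
 [-0.043  0.43  -0.128]
 [-0.041  0.412 -0.176]]
8 1 turn [0.03642268 0.00365446] 
 [[ 0.022 -0.224 -0.006]
 [ 0.022 -0.223 -0.019]
 [ 0.022 -0.222 -0.032]
 [ 0.022 -0.22  -0.045]
 [ 0.022 -0.217 -0.058]
 [ 0.021 -0.213 -0.07 ]
 [ 0.021 -0.209 -0.082]
 [ 0.02  -0.204 -0.094]]
8 -1 turn [-0.03642268 -0.00365446] 
 [[-0.022  0.224 -0.006]
 [-0.022  0.223 -0.019]
 [-0.022  0.222 -0.032]
 [-0.022  0.22  -0.045]
 [-0.022  0.217 -0.058]
 [-0.021  0.213 -0.07 ]
 [-0.021  0.209 -0.082]
 [-0.02   0.204 -0.094]]
9 1 turn [0.03237571 0.00324841] 
 [[ 0.02  -0.199 -0.005]
 [ 0.02  -0.199 -0.015]
 [ 0.02  -0.198 -0.026]
 [ 0.02  -0.196 -0.036]
 [ 0.019 -0.194 -0.046]
 [ 0.019 -0.192 -0.056]
 [ 0.019 -0.188 -0.065]
 [ 0.019 -0.185 -0.075]
 [ 0.018 -0.181 -0.084]]
9 -1 turn [-0.03237571 -0.00324841] 
 [[-0.02   0.199 -0.005]
 [-0.02   0.199 -0.015]
 [-0.02   0.198 -0.026]
 [-0.02   0.196 -0.036]
 [-0.019  0.194 -0.046]
 [-0.019  0.192 -0.056]
 [-0.019  0.188 -0.065]
 [-0.019  0.185 -0.075]
 [-0.018  0.181 -0.084]]
```

View pics/gc.png

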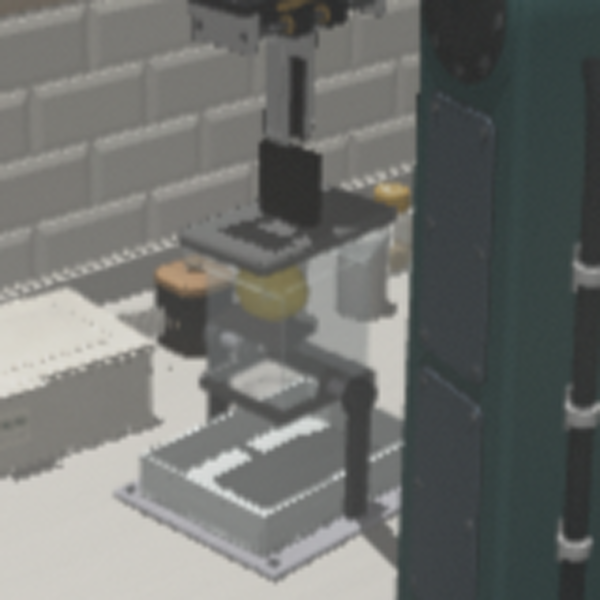

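The fingers are around the black grip (crop about 290,180) and the lemon is still in the neck (270,290). I'll make the grasp firm, then start the tilt to -y.

```bash
python3 -m handwheel '[[[0,0,0],[0,0,0],1],[[0,0,0],[0,0,0],1],[[0,0,0],[0,0,0],1]]'
python3 -m handwheel '[[[0.036,0.0037,0],[0.022,-0.224,-0.006],1],[[0.036,0.0037,0],[0.022,-0.223,-0.019],1],[[0.036,0.0037,0],[0.022,-0.222,-0.032],1],[[0.036,0.0037,0],[0.022,-0.22,-0.045],1]]'
python3 - <<'E'
from h import *
o=robot.get_obs();print(o['joint_positions'],o['wrist_torque'])
E
```

```text
time: 5.35
tool_pos: [0.5124, -0.0742, 0.325]
ee_rot: [3.141, 0.0, -3.043]
wrist_force: [-0.1, 0.4, -0.5]
width: 0.0004
finger_force: 0.0
time: 5.75
tool_pos: [0.5169, -0.1191, 0.3203]
ee_rot: [2.912, -0.0, -3.043]
wrist_force: [-0.6, -0.2, 0.2]
width: 0.0005
finger_force: 0.0
[-0.46609812  0.12209575  1.10484795  0.21576391  2.02949651 -2.05072057] [-0.06874128  0.00723342  0.04753853]
```

The fingers shut completely, so they missed the grip. I'll look before going on.

```bash
python3 - <<'E'
from h import *
np.set_printoptions(precision=4,suppress=True)
print(robot.get_obs()['tool_pos'])
a,_,S=snap('scene');b,_,T=snap('top')
A=cv2.resize(a[140:290,280:400],(480,600),interpolation=cv2.INTER_CUBIC);B=cv2.resize(b[150:300,300:380],(320,600),interpolation=cv2.INTER_CUBIC)
cv2.imwrite('pics/m.png',np.hstack([A,B])[:,:,::-1])
def rect(W,m,n):
    Q=W[m];print(n,len(Q),cv2.minAreaRect(Q[:,:2].astype(np.float32)*1000),Q.min(0),Q.max(0))
dark=lambda p:p.max(2)<60
for W,p,n in((S,a,'scene'),(T,b,'top')):
    z=W[...,2];m=(abs(W[...,0]-.51)<.08)&(abs(W[...,1]+.1)<.1)
    rect(W,m&(z>.255)&(z<.275),n+' cap')
    rect(W,m&(z>.285)&(z<.345)&dark(p),n+' dark')
    rect(W,m&(z>.285)&(z<.345)&~dark(p),n+' nondark')
E
```

```text
[ 0.5169 -0.1191  0.3203]
scene cap 588 ((511.2767639160156, -79.71070861816406), (111.06330108642578, 168.1600341796875), 6.371243953704834) [ 0.4476 -0.166   0.255 ] [ 0.5639 -0.0003  0.275 ]
scene dark 216 ((508.7035217285156, -71.58496856689453), (65.77091217041016, 21.07943344116211), 11.607428550720215) [ 0.4756 -0.0873  0.2854] [ 0.542  -0.063   0.3308]
scene nondark 72 ((519.8722534179688, -97.14417266845703), (61.68145751953125, 66.02206420898438), 25.46051025390625) [ 0.4778 -0.1386  0.2862] [ 0.5407 -0.065   0.345 ]
top cap 1894 ((513.42236328125, -79.85206604003906), (104.83924102783203, 166.8922882080078), 4.30795955657959) [ 0.4555 -0.1648  0.2552] [ 0.5676 -0.0001  0.2747]
top dark 257 ((511.58428955078125, -77.02236938476562), (55.78371047973633, 19.13882827758789), 5.910801410675049) [ 0.4833 -0.0879  0.2853] [ 0.5394 -0.0656  0.3339]
top nondark 35 ((522.2528686523438, -102.73838806152344), (80.7715072631836, 13.865137100219727), 63.985328674316406) [ 0.507  -0.1421  0.2906] [ 0.5423 -0.0659  0.3448]
```

View pics/m.png

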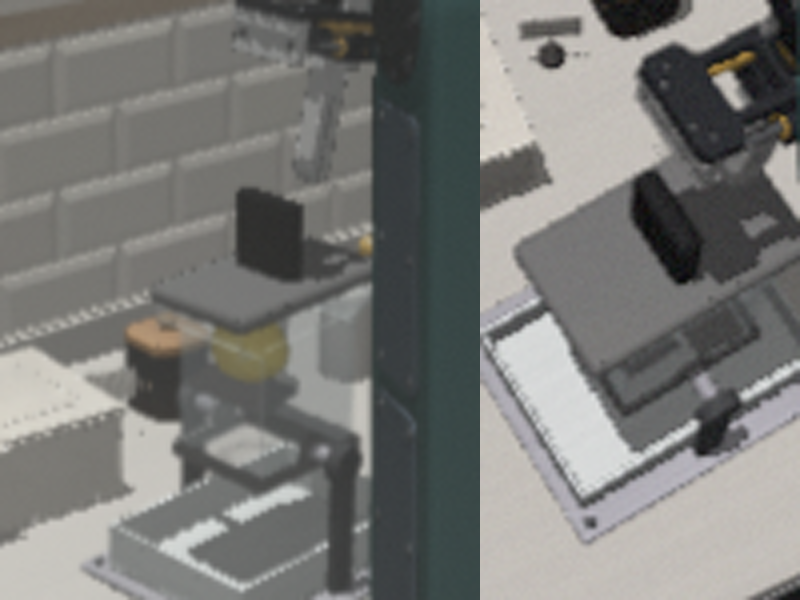

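The grip is upright and untouched (left panel about 270,235), and the shut fingers are behind and above it, with tips near (315,180). I'll measure where the fingertips really are.

```bash
python3 - <<'E'
from h import *
np.set_printoptions(precision=4,suppress=True)
from scipy.spatial.transform import Rotation as R
print('tip_reach',robot.tip_reach)
o=robot.get_obs();M=R.from_euler('xyz',o['ee_rot']).as_matrix()
for n in('scene','top'):
    a,_,W=snap(n)
    L=(W-o['tool_pos'])@M
    m=(abs(L[...,0])<.03)&(abs(L[...,1])<.05)&(L[...,2]>-.06)&(L[...,2]<.045)&(W[...,2]>.28)
    v,u=np.nonzero(m)
    for k in np.argsort(-L[m][:,2])[::12][:14]: print(n,u[k],v[k],a[v[k],u[k]],L[v[k],u[k]],W[v[k],u[k]])
E
```

```text
tip_reach 0.025
scene 354 205 [47 47 46] [0.0294 0.0325 0.0449] [ 0.4834 -0.0822  0.2817]
scene 340 200 [49 49 48] [-0.0226  0.0423  0.0421] [ 0.5343 -0.0685  0.2864]
scene 353 203 [46 45 44] [0.0248 0.0335 0.0396] [ 0.488 -0.082  0.287]
scene 349 202 [47 47 46] [0.0195 0.0472 0.0372] [ 0.4921 -0.0687  0.2924]
scene 353 202 [47 47 46] [0.0291 0.0397 0.035 ] [ 0.4832 -0.0775  0.2929]
scene 355 201 [53 54 52] [0.0275 0.0288 0.0326] [ 0.4859 -0.0884  0.2927]
scene 352 200 [47 47 46] [0.0245 0.0406 0.0298] [ 0.4879 -0.0774  0.2982]
scene 339 195 [61 61 59] [-0.0272  0.0458  0.0269] [ 0.539 -0.068  0.302]
scene 342 195 [48 47 46] [-0.0153  0.0453  0.0238] [ 0.5273 -0.0704  0.3049]
scene 355 197 [69 69 66] [0.0267 0.0314 0.0199] [ 0.4868 -0.0887  0.3058]
scene 353 196 [44 45 44] [0.0286 0.0441 0.0158] [ 0.4839 -0.0774  0.3127]
scene 346 192 [47 47 45] [0.0018 0.0488 0.0097] [ 0.5103 -0.0717  0.3195]
scene 354 192 [49 49 48] [0.0294 0.0438 0.0028] [ 0.4834 -0.0808  0.3252]
scene 355 191 [79 79 76] [0.0269 0.0369 0.0004] [ 0.4866 -0.0878  0.3259]
top 351 218 [20 18 13] [0.0275 0.0361 0.045 ]
[... 289 characters left out ...]
 ] [ 0.5111 -0.0682  0.3035]
top 340 203 [18 11 17] [-0.0131  0.05    0.0217] [ 0.5247 -0.0665  0.308 ]
top 351 214 [20 21 19] [0.0281 0.0467 0.0116] [ 0.4842 -0.0758  0.3173]
top 344 202 [38 38 37] [-0.0043  0.0493  0.002 ] [ 0.5165 -0.0725  0.3271]
top 339 194 [69 67 70] [-0.0278  0.0495 -0.    ] [ 0.5399 -0.0705  0.329 ]
top 340 195 [43 39 43] [-0.024   0.0491 -0.0009] [ 0.5362 -0.0714  0.3298]
top 343 197 [38 39 39] [-0.0158  0.0457 -0.0015] [ 0.5283 -0.0756  0.3297]
top 352 210 [38 36 36] [ 0.0242  0.0454 -0.002 ] [ 0.4885 -0.0798  0.3302]
top 347 205 [41 36 37] [ 0.0074  0.0493 -0.0023] [ 0.5049 -0.0746  0.3313]
top 341 194 [35 35 34] [-0.0245  0.0465 -0.003 ] [ 0.5369 -0.0744  0.3313]
```

```bash
python3 - <<'E'
from h import *
np.set_printoptions(precision=4,suppress=True)
from scipy.spatial.transform import Rotation as R
o=robot.get_obs();M=R.from_euler('xyz',o['ee_rot']).as_matrix()
a,d,W=snap('scene');L=(W-o['tool_pos'])@M
for v in range(164,192,3):
  for u in (354,357,360): print(u,v,a[v,u],L[v,u],W[v,u])
c=robot.calibration('scene');K=np.array(c['mtx']);T=np.linalg.inv(np.array(c['extrinsics']))
for z in(-.05,0,.025):
    w=o['tool_pos']+M@[0,0,z];q=K@(T[:3,:3]@w+T[:3,3]);print('expected px',z,w,q[:2]/q[2])
w=np.array([.513,-.077,.333]);q=K@(T[:3,:3]@w+T[:3,3]);print('grip top',q[:2]/q[2])
E
```

```text
354 164 [116 116 111] [-0.3907 -0.4405  0.0029] [ 0.947  -0.5075  0.2166]
357 164 [115 115 113] [ 0.0017  0.0173 -0.0781] [ 0.5153 -0.1199  0.3995]
360 164 [107 106 106] [ 0.0116  0.0149 -0.0803] [ 0.5057 -0.1236  0.4011]
354 167 [114 114 109] [-0.3965 -0.451   0.0171] [ 0.9534 -0.5139  0.2005]
357 167 [137 137 134] [ 0.003   0.0163 -0.0689] [ 0.5138 -0.1189  0.3904]
360 167 [110 110 109] [ 0.0059  0.0053 -0.0696] [ 0.512  -0.13    0.3885]
354 170 [114 114 111] [-0.3969 -0.4551  0.0302] [ 0.954  -0.5149  0.1868]
357 170 [138 138 136] [ 0.0019  0.0124 -0.0592] [ 0.515  -0.1204  0.3799]
360 170 [105 105 104] [ 0.0076  0.0046 -0.0604] [ 0.5102 -0.1287  0.3795]
354 173 [133 132 128] [-0.395  -0.4562  0.0428] [ 0.9518 -0.5133  0.1743]
357 173 [136 137 134] [ 0.0012  0.0088 -0.0494] [ 0.5159 -0.1216  0.3697]
360 173 [98 98 97] [ 0.0078  0.0023 -0.0509] [ 0.5099 -0.1289  0.3697]
354 176 [148 148 147] [-0.0082  0.0094 -0.0376] [ 0.5249 -0.1174  0.3583]
357 176 [135 135 133] [ 0.0099  0.0169 -0.0419] [ 0.5063 -0.1129  0.3642]
360 176 [97 97 96] [ 0.0118  0.0045 -0.0422] [ 0.5056 -0.1252  0.36
[... 615 characters left out ...]
34 -0.0016 -0.0136] [ 0.5039 -0.1248  0.3324]
354 188 [143 141 136] [-0.3951 -0.4743  0.1092] [ 0.9521 -0.516   0.1055]
357 188 [140 139 133] [-0.3914 -0.49    0.1086] [ 0.9499 -0.5317  0.1025]
360 188 [137 136 131] [-0.4012 -0.5229  0.1118] [ 0.9627 -0.5619  0.092 ]
354 191 [63 63 61] [0.0258 0.0378 0.0017] [ 0.4875 -0.0844  0.3265]
357 191 [118 117 113] [-0.4032 -0.5084  0.1255] [ 0.963  -0.5445  0.0819]
360 191 [117 116 113] [-0.3866 -0.5084  0.1213] [ 0.9466 -0.5471  0.086 ]
expected px -0.05 [ 0.5179 -0.1302  0.3682] [358.5541 172.7215]
expected px 0 [ 0.5167 -0.1189  0.3195] [355.7674 188.163 ]
expected px 0.025 [ 0.5161 -0.1133  0.2952] [354.3901 195.7947]
grip top [346.7662 187.3315]
```

The fingertips are about 35 mm higher than the stated tip reach implies (tips at tool z of -10 mm). I'll lift, set the tool upright, open, and measure the open tips.

```bash
python3 -m handwheel '[[[0,0,0],[0,0,0.8],0.9],[[0,0,0],[0,0,0.8],0.9]]'
python3 -m handwheel '[[[-0.036,-0.0037,0],[-0.02,0.21,0],0],[[-0.036,-0.0037,0],[-0.02,0.21,0],0],[[-0.036,-0.0037,0],[-0.02,0.21,0],0],[[-0.036,-0.0037,0],[-0.02,0.21,0],0],[[0,0,0],[0,0,0],0]]' 
python3 -m handwheel '[[[0,0,0],[0,0,0],0],[[0,0,0],[0,0,0],0],[[0,0,0],[0,0,0],0],[[0,0,0],[0,0,0],0],[[0,0,0],[0,0,0],0]]' 
cat > tip.py <<'E'
from h import *
np.set_printoptions(precision=4,suppress=True)
from scipy.spatial.transform import Rotation as R
o=robot.get_obs();M=R.from_euler('xyz',o['ee_rot']).as_matrix()
print(o['tool_pos'],o['ee_rot'],o['width'])
for n in('scene','top'):
    a,d,W=snap(n);L=(W-o['tool_pos'])@M
    m=(abs(L[...,0])<.04)&(abs(L[...,1])<.09)&(L[...,2]>-.15)&(L[...,2]<.04)&(W[...,2]>.342)
    for z in np.arange(-.12,.04,.01):
        Q=L[m&(abs(L[...,2]-z)<.005)]
        if len(Q): print(n,'z %.2f'%z,len(Q),Q.min(0)[:2],Q.max(0)[:2])
E
python3 tip.py
```

```text
time: 6.2
tool_pos: [0.5159, -0.1169, 0.3996]
ee_rot: [2.912, -0.005, -3.041]
wrist_force: [0.0, 0.0, 0.9]
width: 0.0091
finger_force: 0.0
time: 6.7
tool_pos: [0.5122, -0.073, 0.4022]
ee_rot: [-3.14, 0.004, -3.037]
wrist_force: [0.5, -0.2, -0.2]
width: 0.0458
finger_force: 0.0
time: 7.2
tool_pos: [0.5128, -0.0773, 0.3996]
ee_rot: [3.141, -0.001, -3.045]
wrist_force: [-0.0, -1.2, -0.3]
width: 0.086
finger_force: 0.0
[ 0.5128 -0.0773  0.3996] [ 3.1412 -0.0006 -3.0446] 0.08597807756099961
scene z -0.12 190 [-0.0298 -0.0769] [0.0394 0.0847]
scene z -0.11 103 [-0.0346 -0.0838] [0.0381 0.0854]
scene z -0.10 29 [-0.009  -0.0622] [0.0167 0.0745]
scene z -0.09 50 [-0.0116 -0.0523] [0.014  0.0584]
scene z -0.08 48 [-0.0113 -0.0546] [0.0132 0.0617]
scene z -0.07 42 [-0.0056 -0.053 ] [0.0156 0.0603]
scene z -0.06 41 [-0.0111 -0.0567] [0.0111 0.0578]
scene z -0.05 46 [-0.011  -0.0582] [0.0133 0.0629]
scene z -0.04 48 [-0.0071 -0.0563] [0.0141 0.0615]
scene z -0.03 42 [-0.0071 -0.0594] [0.0132 0.0574]
scene z -0.02 42 [-0.0073 -0.0608] [0.0139 0.059 ]
scene z -0.01 17 [-0.0055 -0.0471] [0.012  0.0505]
top z -0.12 120 [-0.0222 -0.0741] [0.034  0.0811]
top z -0.11 18 [ 0.0113 -0.0735] [0.034  0.0784]
top z -0.10 2 [ 0.0093 -0.0492] [ 0.0094 -0.0465]
top z -0.09 4 [ 0.0052 -0.0474] [ 0.0091 -0.0456]
top z -0.08 4 [ 0.0013 -0.046 ] [ 0.0054 -0.0443]
top z -0.07 3 [-0.002  -0.0453] [ 0.0012 -0.0445]
top z -0.06 13 [-0.0045 -0.0558] [ 0.0099 -0.0447]
top z -0.05 15 [-0.0071 -0.0548] [0.0098 0.0548]
top z -0.04 13 [ 0.0026 -0.0561] [0.0098 0.0544]
top z -0.03 25 [-0.0036 -0.0548] [0.01   0.0572]
top z -0.02 22 [-0.004 -0.053] [0.0101 0.0571]
top z -0.01 5 [-0.0051 -0.0469] [0.0091 0.0454]
```

The 35 mm offset also holds with the gripper open. I need to know if it runs along the tool axis or world z, so I'll do a test tilt in free air.

```bash
python3 -m handwheel '[[[0.05,0.005,0],[0,0,0],0],[[0.05,0.005,0],[0,0,0],0],[[0.05,0.005,0],[0,0,0],0],[[0.05,0.005,0],[0,0,0],0],[[0.05,0.005,0],[0,0,0],0]]' 
python3 -m handwheel '[[[0,0,0],[0,0,0],0],[[0,0,0],[0,0,0],0]]' 
python3 tip.py
```

```text
time: 7.8
tool_pos: [0.5128, -0.077, 0.4002]
ee_rot: [2.744, 0.0, -3.044]
wrist_force: [-0.0, 0.1, 0.4]
width: 0.094
finger_force: 0.0
time: 8.0
tool_pos: [0.5129, -0.0772, 0.3995]
ee_rot: [2.748, -0.001, -3.044]
wrist_force: [0.1, -0.1, -0.3]
width: 0.0941
finger_force: 0.0
[ 0.5129 -0.0772  0.3995] [ 2.7476 -0.0013 -3.0442] 0.094075076464487
scene z -0.12 144 [-0.0362 -0.0549] [0.0399 0.0872]
scene z -0.11 105 [-0.0382 -0.0763] [0.0365 0.0878]
scene z -0.10 51 [-0.0098 -0.0583] [0.0147 0.0673]
scene z -0.09 47 [-0.011 -0.06 ] [0.0148 0.0613]
scene z -0.08 47 [-0.0092 -0.0589] [0.017  0.0636]
scene z -0.07 48 [-0.0095 -0.0609] [0.0151 0.0644]
scene z -0.06 45 [-0.0095 -0.0631] [0.0179 0.0656]
scene z -0.05 47 [-0.0081 -0.0647] [0.0153 0.0642]
scene z -0.04 44 [-0.0105 -0.0607] [0.0147 0.0627]
scene z -0.03 45 [-0.0089 -0.0585] [0.0121 0.0616]
scene z -0.02 45 [-0.0111 -0.0597] [0.013  0.0617]
scene z -0.01 24 [-0.0122 -0.0574] [0.0162 0.0559]
top z -0.12 182 [-0.0332 -0.0187] [0.0344 0.0837]
top z -0.11 64 [-0.0324  0.0569] [0.0337 0.0832]
top z -0.10 6 [ 0.0026 -0.048 ] [ 0.0084 -0.0462]
top z -0.09 8 [-0.0022 -0.049 ] [ 0.0051 -0.0457]
top z -0.08 30 [-0.0092 -0.0509] [0.0102 0.0628]
top z -0.07 54 [-0.0096 -0.0578] [0.01  0.063]
top z -0.06 50 [-0.0108 -0.0592] [0.0101 0.0621]
top z -0.05 54 [-0.0092 -0.0552] [0.0101 0.062 ]
top z -0.04 54 [-0.0091 -0.056 ] [0.0101 0.0621]
top z -0.03 57 [-0.0094 -0.0538] [0.0101 0.0615]
top z -0.02 44 [-0.0096 -0.0562] [0.0097 0.0611]
top z -0.01 11 [-0.0069 -0.0499] [0.0092 0.0534]
```

The fingers stay centred on the tool axis when tilted, so the offset is along the tool axis. I'll set the tool upright, descend to a reported z of about 0.284, and grip.

```bash
python3 -m handwheel '[[[-0.05,-0.005,0],[0,0,0],0],[[-0.05,-0.005,0],[0,0,0],0],[[-0.05,-0.005,0],[0,0,0],0],[[-0.05,-0.005,0],[0,0,0],0],[[-0.05,-0.005,0],[0,0,0],0]]' 
python3 -m handwheel '[[[0,0,0],[0,0,-0.46],0],[[0,0,0],[0,0,-0.46],0],[[0,0,0],[0,0,-0.46],0],[[0,0,0],[0,0,-0.46],0],[[0,0,0],[0,0,-0.46],0]]'
for i in 1 2; do python3 -m handwheel '[[[0,0,0],[0,0,0],1],[[0,0,0],[0,0,0],1],[[0,0,0],[0,0,0],1],[[0,0,0],[0,0,0],1],[[0,0,0],[0,0,0],1]]'; done
python3 -m handwheel '[[[0,0,0],[0,0,0],1],[[0,0,0],[0,0,0],1],[[0,0,0],[0,0,0],1]]'
python3 - <<'E'
from h import *
y=.1;q=.46;n=10
for s in(1,-1):
    p=[cv2.Rodrigues(s*q*i/n*np.array([np.cos(y),np.sin(y),0]))[0]@[0,0,.159] for i in range(n+1)]
    print(q/n/1.5708*np.cos(y),q/n/1.5708*np.sin(y),np.round(np.diff(p,axis=0)/.05,3).tolist())
E
```

```text
time: 8.6
tool_pos: [0.5126, -0.0758, 0.4017]
ee_rot: [-3.137, 0.003, -3.042]
wrist_force: [0.4, 0.5, -0.7]
width: 0.0938
finger_force: 0.0
time: 9.1
tool_pos: [0.5128, -0.0756, 0.2853]
ee_rot: [-3.14, 0.002, -3.041]
wrist_force: [0.2, -0.4, 0.7]
width: 0.0939
finger_force: 0.0
time: 9.6
tool_pos: [0.5133, -0.0768, 0.2862]
ee_rot: [-3.141, 0.002, -3.043]
wrist_force: [-0.0, 0.1, 0.1]
width: 0.0572
finger_force: 0.0
time: 10.1
tool_pos: [0.5128, -0.077, 0.2848]
ee_rot: [-3.141, -0.0, -3.044]
wrist_force: [0.8, -5.1, -0.7]
width: 0.018
finger_force: 30.0
time: 10.4
tool_pos: [0.5128, -0.0774, 0.2849]
ee_rot: [-3.14, -0.0, -3.044]
wrist_force: [0.3, -2.8, -0.8]
width: 0.0178
finger_force: 29.9
0.029138140821739995 0.002923565804528963 [[0.015, -0.145, -0.003], [0.015, -0.145, -0.01], [0.015, -0.145, -0.017], [0.014, -0.144, -0.023], [0.014, -0.142, -0.03], [0.014, -0.141, -0.037], [0.014, -0.139, -0.043], [0.014, -0.137, -0.049], [0.014, -0.135, -0.056], [0.013, -0.132, -0.062]]
0.029138140821739995 0.002923565804528963 [[-0.015, 0.145, -0.003], [-0.015, 0.145, -0.01], [-0.015, 0.145, -0.017], [-0.014, 0.144, -0.023], [-0.014, 0.142, -0.03], [-0.014, 0.141, -0.037], [-0.014, 0.139, -0.043], [-0.014, 0.137, -0.049], [-0.014, 0.135, -0.056], [-0.013, 0.132, -0.062]]
```

Gripped at 18 mm with 30 N. Now I tilt to -y by 0.46 rad.

```bash
python3 -m handwheel '[[[0.029,0.003,0],[0.015,-0.145,-0.003],1],[[0.029,0.003,0],[0.015,-0.145,-0.01],1],[[0.029,0.003,0],[0.015,-0.145,-0.017],1],[[0.029,0.003,0],[0.014,-0.144,-0.023],1],[[0.029,0.003,0],[0.014,-0.142,-0.03],1]]'
python3 -m handwheel '[[[0.029,0.003,0],[0.014,-0.141,-0.037],1],[[0.029,0.003,0],[0.014,-0.139,-0.043],1],[[0.029,0.003,0],[0.014,-0.137,-0.049],1],[[0.029,0.003,0],[0.014,-0.135,-0.056],1],[[0.029,0.003,0],[0.013,-0.132,-0.062],1]]'
for i in 1 2 3; do python3 -m handwheel '[[[0,0,0],[0,0,0],1],[[0,0,0],[0,0,0],1],[[0,0,0],[0,0,0],1],[[0,0,0],[0,0,0],1],[[0,0,0],[0,0,0],1]]'; done
cat > look.py <<'E'
from h import *
import sys
from scipy.spatial.transform import Rotation as R
o=robot.get_obs();print(o['joint_positions'],o['wrist_torque'])
a,_,W=snap('scene')
hs=cv2.cvtColor(a,cv2.COLOR_RGB2HSV);m=(hs[...,0]>20)&(hs[...,0]<32)&(hs[...,1]>90);m[:, :300]=0;m[:, 390:]=0;m[:200]=0;m[300:]=0
v,u=np.nonzero(m);print('yellow',len(u),u.mean() if len(u) else 0,v.mean() if len(u) else 0)
b,_,W=snap('top');z=W[...,2]
r=(abs(W[...,0]-.513)<.07)&(abs(W[...,1]+.077)<.13)&(z>.18)&(z<.31)&(b.max(2)>70)&(b.max(2)<125)
Q=W[r]-[.513,-.077,.125];n=np.array([-np.sin(.1),np.cos(.1),0])
s=Q@n;k=np.polyfit(s,Q[:,2],1)
for _ in range(5):
    e=abs(np.polyval(k,s)-Q[:,2]);g=e<max(.004,np.median(e));k=np.polyfit(s[g],Q[g,2],1)
print('cap slope rad',np.arctan(k[0]),g.sum(),len(s))
if len(sys.argv)>1:
    A=cv2.resize(a[150:310,280:400],(450,600),interpolation=cv2.INTER_CUBIC);B=cv2.resize(b[150:300,300:387],(348,600),interpolation=cv2.INTER_CUBIC)
    cv2.imwrite('pics/'+sys.argv[1],np.hstack([A,B])[:,:,::-1])
E
python3 look.py r.png
```

```text
time: 10.9
tool_pos: [0.5161, -0.1134, 0.2812]
ee_rot: [2.912, -0.001, -3.044]
wrist_force: [-1.4, -0.5, -0.1]
width: 0.0178
finger_force: 30.0
time: 11.4
tool_pos: [0.5192, -0.1476, 0.2695]
ee_rot: [2.683, -0.002, -3.043]
wrist_force: [-3.3, -2.2, 2.4]
width: 0.0181
finger_force: 30.0
time: 11.9
tool_pos: [0.5193, -0.1476, 0.2694]
ee_rot: [2.687, -0.003, -3.043]
wrist_force: [-4.1, -4.5, 3.7]
width: 0.018
finger_force: 30.1
time: 12.4
tool_pos: [0.5193, -0.1475, 0.2694]
ee_rot: [2.687, -0.003, -3.043]
wrist_force: [-3.7, -4.5, 3.6]
width: 0.0177
finger_force: 30.1
time: 12.9
tool_pos: [0.5193, -0.1475, 0.2694]
ee_rot: [2.687, -0.003, -3.043]
wrist_force: [-4.7, -4.5, 4.0]
width: 0.018
finger_force: 30.1
[-0.61001269  0.23422192  1.12892375  0.38502531  2.05625347 -2.145167  ] [-1.51058249  0.61511702  0.35066027]
yellow 1 372.0 201.0
cap slope rad 0.42866592796639497 982 1710
```

View pics/r.png

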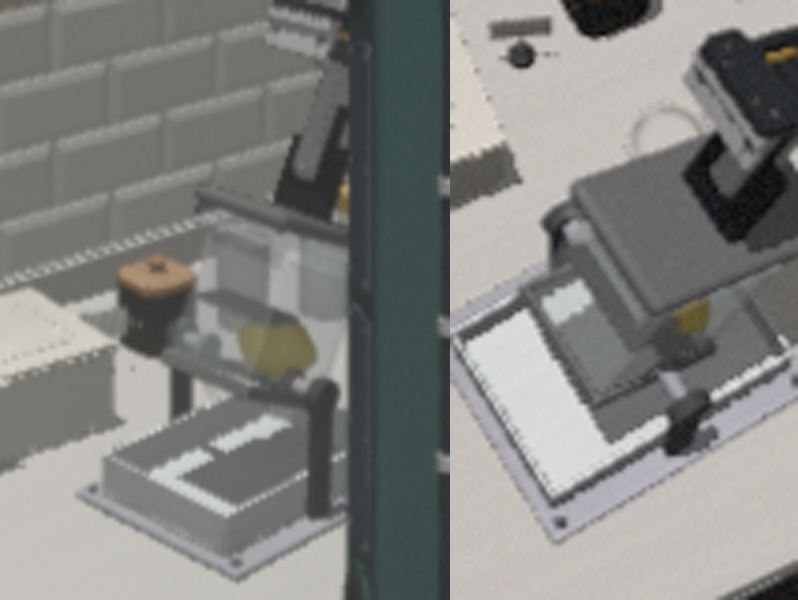

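The bottle leans about 0.45 rad to -y and the lemon has rolled onto the lower rib (left panel 275,345). Now I swing to +y.

```bash
python3 -m handwheel '[[[-0.029,-0.003,0],[-0.013,0.132,0.062],1],[[-0.029,-0.003,0],[-0.014,0.135,0.056],1],[[-0.029,-0.003,0],[-0.014,0.137,0.049],1],[[-0.029,-0.003,0],[-0.014,0.139,0.043],1],[[-0.029,-0.003,0],[-0.014,0.141,0.037],1]]'
python3 -m handwheel '[[[-0.029,-0.003,0],[-0.014,0.142,0.03],1],[[-0.029,-0.003,0],[-0.014,0.144,0.023],1],[[-0.029,-0.003,0],[-0.015,0.145,0.017],1],[[-0.029,-0.003,0],[-0.015,0.145,0.01],1],[[-0.029,-0.003,0],[-0.015,0.145,0.003],1]]'
python3 -m handwheel '[[[-0.029,-0.003,0],[-0.015,0.145,-0.003],1],[[-0.029,-0.003,0],[-0.015,0.145,-0.01],1],[[-0.029,-0.003,0],[-0.015,0.145,-0.017],1],[[-0.029,-0.003,0],[-0.014,0.144,-0.023],1],[[-0.029,-0.003,0],[-0.014,0.142,-0.03],1]]'
python3 -m handwheel '[[[-0.029,-0.003,0],[-0.014,0.141,-0.037],1],[[-0.029,-0.003,0],[-0.014,0.139,-0.043],1],[[-0.029,-0.003,0],[-0.014,0.137,-0.049],1],[[-0.029,-0.003,0],[-0.014,0.135,-0.056],1],[[-0.029,-0.003,0],[-0.013,0.132,-0.062],1]]'
for i in 1 2 3; do python3 -m handwheel '[[[0,0,0],[0,0,0],1],[[0,0,0],[0,0,0],1],[[0,0,0],[0,0,0],1],[[0,0,0],[0,0,0],1],[[0,0,0],[0,0,0],1]]'; done
python3 look.py l.png
```

```text
time: 13.5
tool_pos: [0.5162, -0.1134, 0.281]
ee_rot: [2.918, -0.001, -3.044]
wrist_force: [-2.0, -3.7, -0.2]
width: 0.0176
finger_force: 30.0
time: 14.0
tool_pos: [0.5129, -0.0775, 0.2847]
ee_rot: [-3.136, 0.001, -3.044]
wrist_force: [1.0, -5.7, -2.3]
width: 0.0178
finger_force: 30.0
time: 14.5
tool_pos: [0.5096, -0.0417, 0.2802]
ee_rot: [-2.907, 0.002, -3.044]
wrist_force: [3.8, -6.8, -3.9]
width: 0.0175
finger_force: 30.0
time: 15.0
tool_pos: [0.5065, -0.0077, 0.2676]
ee_rot: [-2.678, 0.003, -3.043]
wrist_force: [7.2, -9.7, -4.9]
width: 0.0179
finger_force: 30.0
time: 15.5
tool_pos: [0.5065, -0.0079, 0.2676]
ee_rot: [-2.68, 0.003, -3.043]
wrist_force: [5.5, -8.4, -3.5]
width: 0.0179
finger_force: 30.0
time: 16.0
tool_pos: [0.5065, -0.0079, 0.2676]
ee_rot: [-2.68, 0.003, -3.043]
wrist_force: [5.8, -8.2, -3.3]
width: 0.018
finger_force: 30.0
time: 16.5
tool_pos: [0.5065, -0.0079, 0.2676]
ee_rot: [-2.68, 0.003, -3.043]
wrist_force: [4.8, -8.2, -3.6]
width: 0.0178
finger_force: 30.0
[ 1.90547803e-01 -1.35364728e-04  1.39298118e+00 -4.69642851e-01
  1.76815669e+00 -1.56745064e+00] [-1.32717095 -0.69036876  0.13386311]
yellow 78 372.29487179487177 254.5897435897436
cap slope rad -0.4719762071822676 701 972
```

View pics/l.png

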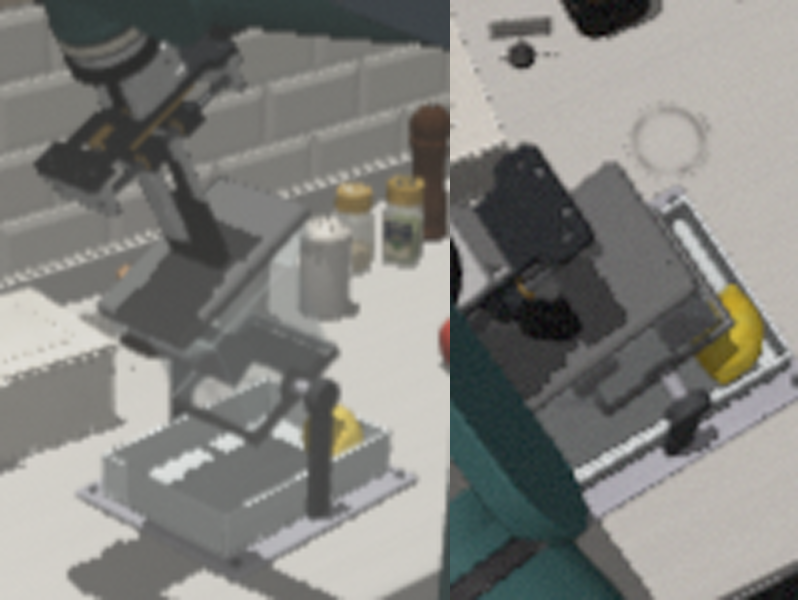

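The lemon lies in the tray (left panel 335,430; right panel 740,335). I'll bring the bottle upright, let go, and lift straight up.

```bash
python3 -m handwheel '[[[0.029,0.003,0],[0.013,-0.132,0.062],1],[[0.029,0.003,0],[0.014,-0.135,0.056],1],[[0.029,0.003,0],[0.014,-0.137,0.049],1],[[0.029,0.003,0],[0.014,-0.139,0.043],1],[[0.029,0.003,0],[0.014,-0.141,0.037],1]]'
python3 -m handwheel '[[[0.029,0.003,0],[0.014,-0.142,0.03],1],[[0.029,0.003,0],[0.014,-0.144,0.023],1],[[0.029,0.003,0],[0.015,-0.145,0.017],1],[[0.029,0.003,0],[0.015,-0.145,0.01],1],[[0.029,0.003,0],[0.015,-0.145,0.003],1]]'
python3 -m handwheel '[[[0,0,0],[0,0,0],1],[[0,0,0],[0,0,0],1],[[0,0,0],[0,0,0],1]]'
for i in 1 2 3; do python3 -m handwheel '[[[0,0,0],[0,0,0],0],[[0,0,0],[0,0,0],0],[[0,0,0],[0,0,0],0],[[0,0,0],[0,0,0],0],[[0,0,0],[0,0,0],0]]'; done
python3 -m handwheel '[[[0,0,0],[0,0,0.4],0],[[0,0,0],[0,0,0.5],0],[[0,0,0],[0,0,0.5],0],[[0,0,0],[0,0,0.5],0],[[0,0,0],[0,0,0.4],0]]'
for i in 1 2 3 4; do python3 -m handwheel '[[[0,0,0],[0,0,0],0],[[0,0,0],[0,0,0],0],[[0,0,0],[0,0,0],0],[[0,0,0],[0,0,0],0],[[0,0,0],[0,0,0],0]]'|head -2; done
python3 look.py f.png
```

```text
time: 17.1
tool_pos: [0.5097, -0.0419, 0.2802]
ee_rot: [-2.911, 0.002, -3.043]
wrist_force: [3.4, -6.0, -4.3]
width: 0.0176
finger_force: 30.0
time: 17.6
tool_pos: [0.5129, -0.0777, 0.2847]
ee_rot: [-3.141, 0.001, -3.044]
wrist_force: [-0.3, -4.5, -1.4]
width: 0.0179
finger_force: 30.0
time: 17.9
tool_pos: [0.5128, -0.0771, 0.2847]
ee_rot: [-3.139, 0.0, -3.044]
wrist_force: [0.1, -6.0, -1.4]
width: 0.0181
finger_force: 30.1
time: 18.4
tool_pos: [0.5128, -0.0761, 0.2849]
ee_rot: [3.141, 0.0, -3.043]
wrist_force: [-0.3, -0.1, 0.7]
width: 0.0545
finger_force: 0.0
time: 18.9
tool_pos: [0.5128, -0.0767, 0.2849]
ee_rot: [3.141, 0.0, -3.044]
wrist_force: [-0.8, -0.1, 0.3]
width: 0.0928
finger_force: 0.0
time: 19.4
tool_pos: [0.5128, -0.0767, 0.2849]
ee_rot: [3.141, -0.0, -3.043]
wrist_force: [0.3, -0.5, -1.4]
width: 0.0939
finger_force: 0.0
time: 19.9
tool_pos: [0.5128, -0.0767, 0.4016]
ee_rot: [-3.141, 0.002, -3.043]
wrist_force: [-0.0, -0.1, 0.1]
width: 0.094
finger_force: 0.0
time: 20.4
tool_pos: [0.5125, -0.0766, 0.3988]
time: 20.9
tool_pos: [0.5128, -0.0767, 0.4]
time: 21.4
tool_pos: [0.5128, -0.0767, 0.3999]
time: 21.9
tool_pos: [0.5128, -0.0767, 0.3999]
[-2.57865172e-01  7.01516052e-02  9.81472627e-01  1.10153710e-04
  2.09000731e+00 -1.92680967e+00] [0.02543284 0.00033107 0.01789133]
yellow 64 371.515625 257.640625
cap slope rad -0.009996580546306873 789 946
```

View pics/f.png

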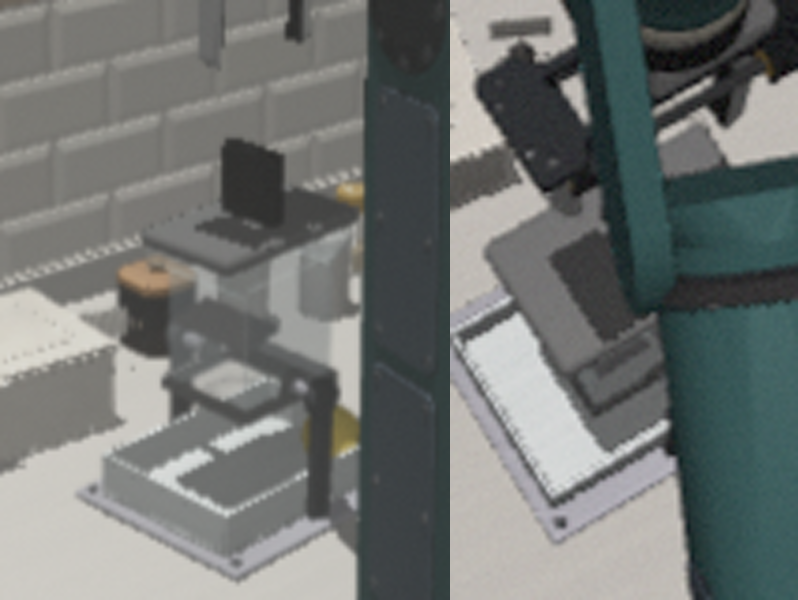

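The bottle is upright and free, the lemon is in the tray (left panel 335,430), and the gripper is clear above.

```bash
python3 -c "
from bench import robot
print(robot.close_job())"
```

```text
the job is handed in; nothing more can be done
None
```

The lemon dropped into the tray, and the bottle was let go and stands upright with the gripper clear above it; the job is handed in at about 22 s, and nothing around it was touched as far as the forces and pictures show.

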